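# Show how to balance the centrifuge

## Task

The centrifuge rotor is one tube short of balance: show the trainee the remedy by pointing, without touching, lifting or moving anything. First point at the tube in the rack that is the twin of the unpaired tube in the rotor, then at the empty rotor pocket straight across the rotor from that unpaired tube, each time bringing the fingertips to about 2 cm straight above it and holding them there for two seconds. Point at no other tube or pocket, and finish still pointing at that pocket.

Things in the scene. Friction and masses are not known exactly. Their poses are not given: they have to be found in the camera images.
- centrifuge: White bench centrifuge, fixed; 290 mm wide (x), 350 mm deep (y), deck 190 mm high. Origin on the bench under the rotor axis. Control strip at its front (y = -185 mm); at its back (y = +165 mm) the open lid stands, 280 mm wide, leaning back 25 degrees, top 470 mm above the bench. Round bowl 250 mm across, open at the top, rubber rim at 193 mm.
- rotor_nut (a point): Top centre of the nut (28 mm across) on the rotor axis, 168 mm above the bench. The grey rotor in the bowl has 6 pockets 60 degrees apart, a rim 179 mm across at 174 mm above the bench, and turns freely if touched.
- odd_tube_top (a point): Centre of the top of the unpaired tube's cap in the rotor: a 15 mL conical tube with a wide flat screw cap 22 mm across and 14 mm high, the only one of its kind in the rotor. It leans 30 degrees inwards; this point is 41 mm from the rotor axis and 185 mm above the bench, and the highest edge of the cap 191 mm.
- pair_top_a (a point): Centre of the stopper's top of one tube of the balanced pair in the rotor (round-bottomed tubes 16 mm across with a narrow stopper, 17 mm stepping to 12 mm); leans 30 degrees inwards; 48 mm from the axis, 173 mm above the bench. In the pocket 60 degrees anticlockwise (from above) of the unpaired tube.
- pair_top_b (a point): The same on the pair's other tube, straight across from the first.
- pocket_across (a point): Centre of the mouth of the empty pocket straight across the rotor from the unpaired tube: THE POCKET TO POINT AT. A round dark sleeve with a bright aluminium collar 27 mm across outside, 19 mm inside, leaning 30 degrees inwards; the mouth is 58 mm from the rotor axis and 156 mm above the bench, 34 mm below the deck. z of this frame is vertically up.
- pocket_other_a (a point): Mouth of another empty pocket, next to the one to point at (60 degrees from it): not to be pointed at.
- pocket_other_b (a point): Mouth of the third empty pocket, beside the unpaired tube: not to be pointed at.
- rack: Clear acrylic tube rack, fixed, 176 mm long (its x), 66 mm wide (its y), 71 mm high; two rows of six 18 mm holes 26 mm apart; origin on the bench under its centre. Three tubes stand in it, at least 58 mm apart; which is in which hole varies.
- twin_tube: The twin of the unpaired tube, loose in the rack: a 15 mL conical tube 17 mm across and 120 mm long, the tallest in the rack, with a wide flat screw cap 22 mm across and 14 mm high. Origin at the centre of its foot, 6 mm above the bench; z up along the tube.
- twin_tube_top (a point): Centre of the top of the twin tube's cap, 126 mm above the bench: THE TUBE TO POINT AT.
- stoppered_tube: Another loose tube in the rack, like those of the balanced pair: 16 mm across, 106 mm long over its narrow stopper. Origin at its foot, z up.
- stoppered_tube_top (a point): Centre of the top of that tube's stopper, 112 mm above the bench: not to be pointed at.
- short_tube: A short open white plastic tube, loose in the rack, 16 mm across and 75 mm long. Origin at its foot, z up.
- short_tube_top (a point): Centre of the mouth of the short tube, 81 mm above the bench: not to be pointed at.
- beaker: Glass beaker, 68 mm across, 92 mm high, loose; origin under its centre. A bystander.
- jar: Brown reagent bottle with a screw cap, 70 mm across, 140 mm high, loose; origin under its centre. A bystander.
Mind the look-alikes: they are no part of the job. Leave any turquoise look-alike of the twin_tube alone.

How it is judged:
By the outcome, as a careful person would: the job done as asked, in the order asked, and still so for the second after the job is handed in, with the robot touching nothing.
It also fails if it takes over 48 s, if anything falls off the work surface, if the arm or the gripper's body presses on something with over 40 N, if the wrist force passes 120 N, or if a joint passes its speed limit or range.

## Robot

A 6-joint arm with a two-finger parallel gripper is mounted at the origin on the work surface. World frame = base frame: x ahead of the robot, y to its left, z up, the work surface at z = 0. Lengths are in mm, angles in rad, forces in N, time in s.
With the tool pointing down it reaches from about 375 to 825 mm from the base axis. Payload 5.5 kg.
Tool frame: the origin (TCP) lies midway between the tips of the shut fingers; the grasp point (between the pads) lies 19 mm behind it; z points along the fingers, y is the line along which they close (so a half turn about z gives the same grasp; the last joint's range is limited). The gripper opens to 85 mm and grips with 20 to 120 N. Pads are 22 mm wide; open, the fingers measure 114 mm over their backs; the gripper's body (76 mm by 85 mm) begins 54 mm behind the grasp point. The pads swing forward as they close: fully open they stand 13 mm farther back than shut.
Start: joints at [-1.19, 0.314, -0.047, 1.21, 0, 1.571], TCP at [222.994, -557.017, 231.299] pointing down, gripper open.
Joint ranges: [-2.67, 2.67], [-0.69, 1.73], [-1.03, 1.25], [-2.08, 2.16], [-1.42, 1.45], [-3.14, 3.14]. Speed limits (rad/s): [2.39, 2.39, 3.01, 3.14, 3.14, 3.14].

## Interface

Orientations are given as a rotation vector (axis times angle).
In Python, from station import read_state, eyes, manip gives the robot as it stands.
- The arm moves only by the tool servo_tool, never from a script. Its argument "series" is a list of rows, each an object with "xyz": the shift along the tool's x, y, z in units of 40 mm (1.0 is 40 mm), a list of three; "twist": the turn about the tool's z in units of 5 degrees (1.0 is 5 degrees). A call has 1 to 20 rows; each row is the pose to reach, as a shift and turn from the pose commanded when the call began, along the tool's axes at that moment; what a row does not reach only later rows make up. A row lasts 1/10 s, in which the tool goes at most 50 mm and 8.59 degrees, less where a joint would pass 70% of its speed; a pose out of reach is approached as far as the arm can. A call with a gripper value outside its range is refused whole. "hand" is the finger opening in mm, from 0 to 85.4, set as the call begins (left out, the last holds). The fingers move at their own pace and stop on an object; the grip force is fixed at half the most. Time passes only in rows, so rows that repeat a pose let the fingers close. It gives the time, the measured TCP pose, the force, the opening and the grip force at its end, in the units of the state.
- read_state(): the state, without advancing time (a new reading comes with each control period).
- eyes.grab_frame(name): name is "scene" or "top" or "wrist"; returns the picture (400x640x3 uint8, red, green, blue); there is no depth.
- eyes.get_calibration(name): a dict with "fx", "fy", "cx", "cy" (pixels), "extrinsics" (4x4, takes a point from camera to world coordinates); the wrist camera has in their place "mount" (4x4, takes a point from camera to tool coordinates, whose origin is the TCP and whose axes are the flange's). Camera axes: x right, y down, z forward; pixel columns grow to the right and rows downward; lengths in mm; the calibration is good to about 2 mm. A picture is of the moment at which its call begins: read the wrist's pose just before it. get_calibration takes no time and is no camera call.
- manip.sign_off(): hands the job in; it is judged then, once.
The state is a dict: "clock": time; "joint_pos": joint angles; "joint_velocities": joint speeds; "tau": joint torques, N m; "tcp_pos": TCP position; "tool_rot": TCP orientation; "force": force on the tool from outside, world axes, zero at the start; "wrist_torque": the same for the moment, N m; "width": opening from 0.0 (shut) to 1.0 (fully open); "grasp_force": force on a finger pad.
Only numpy, scipy, OpenCV 4.12 (cv2) and the standard library are available. Lean on these libraries where they do the work, as an engineer would, in place of code of your own. Each camera call takes 0.05 s, during which the arm holds its last target. There are 200 camera calls.

## Working session

There is one attempt and no reset: what is moved stays moved. The work goes in short steps, Python scripts to look and compute and a tool call to move; the robot and the scene stay as the last step left them, time stands still between calls to the robot, and variables do not carry over. Pictures are saved under pics/ and viewed, at most 10 in all, crops included, and the job is handed in when it is done.

Besides the shell and the picture viewer there is one more tool, called after "Emit:" as a command line: name --argument value ..., lists and objects as JSON in quotes. servo_tool: Moves the arm, as the interface text tells. Its arguments: {"type":"object","properties":{"series":{"type":"array","items":{"type":"object","properties":{"xyz":{"type":"array","items":{"type":"number"}},"twist":{"type":"number"}}}},"hand":{"type":"number"}},"required":["series"]}

```bash
mkdir -p pics
python3 - <<'E'
from station import read_state, eyes
import cv2
s=read_state();print(s['clock'],s['tcp_pos'],s['tool_rot'],s['width'])
for n in ("top","scene"):
    im=eyes.grab_frame(n);cv2.imwrite(f"pics/{n}0.png",im[:,:,::-1])
    print(n,eyes.get_calibration(n))
print(eyes.get_calibration("wrist"))
E
```

```text
0.0 [ 222.76424395 -556.46676458  230.42782612] [-3.08313489e+00 -5.94267384e-01  5.69075025e-04] 0.9971121344453427
top {'fx': 454.8225634868629, 'fy': 454.8225634868629, 'cx': 325.75049467559376, 'cy': 192.71333115599154, 'extrinsics': array([[-8.77265401e-03, -9.93678834e-01,  1.11917001e-01,
         4.73387773e+02],
       [-9.99739412e-01,  1.10744109e-02,  1.99615763e-02,
        -7.82865989e+01],
       [-2.10748107e-02, -1.11712721e-01, -9.93517046e-01,
         1.23416047e+03],
       [ 0.00000000e+00,  0.00000000e+00,  0.00000000e+00,
         1.00000000e+00]])}
scene {'fx': 367.75593160521987, 'fy': 367.75593160521987, 'cx': 314.5908414085102, 'cy': 202.70782708590852, 'extrinsics': array([[ 5.53595044e-01,  4.48308747e-01, -7.01820344e-01,
         1.21858513e+03],
       [ 8.32575771e-01, -3.16873202e-01,  4.54322527e-01,
        -4.84126486e+02],
       [-1.87112964e-02, -8.35829313e-01, -5.48670435e-01,
         6.25222138e+02],
       [ 0.00000000e+00,  0.00000000e+00,  0.00000000e+00,
         1.00000000e+00]])}
{'fx': 281.46959662625704, 'fy': 281.46959662625704, 'cx': 313.12050987212, 'cy': 193.62865681626948, 'mount': array([[ 2.41568545e-04, -9.46173492e-01, -3.23659797e-01,
         8.37983198e+01],
       [ 9.99999337e-01,  5.93062255e-04, -9.87368229e-04,
        -4.28578378e-01],
       [ 1.12617205e-03, -3.23659344e-01,  9.46173008e-01,
        -1.42211187e+02],
       [ 0.00000000e+00,  0.00000000e+00,  0.00000000e+00,
         1.00000000e+00]])}
```

View pics/top0.png

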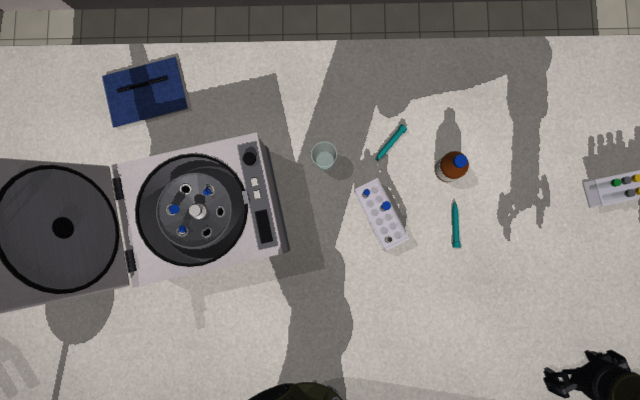

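View pics/scene0.png

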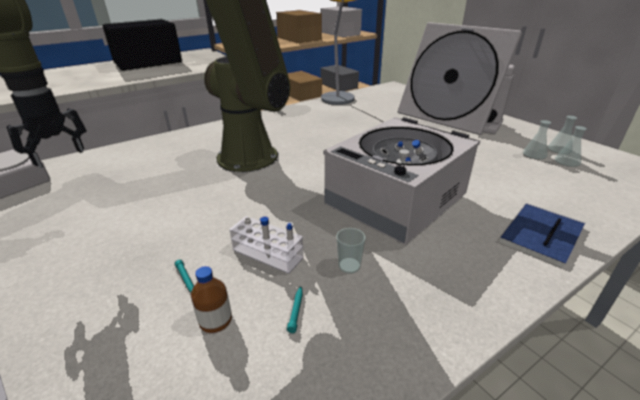

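The top view shows the rotor at about (200,208) and the rack at about (382,213). The turquoise decoys lie on the bench. I'll enlarge the rotor and the rack.

Run:
```python
import cv2,numpy as np
im=cv2.imread("pics/top0.png")
a=cv2.resize(im[165:255,150:250],None,fx=5,fy=5,interpolation=cv2.INTER_CUBIC)
b=cv2.resize(im[170:260,350:410],None,fx=5,fy=5,interpolation=cv2.INTER_CUBIC)
cv2.imwrite("pics/crop1.png",np.hstack([a,b]))
```

```text
(no output)
```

View pics/crop1.png

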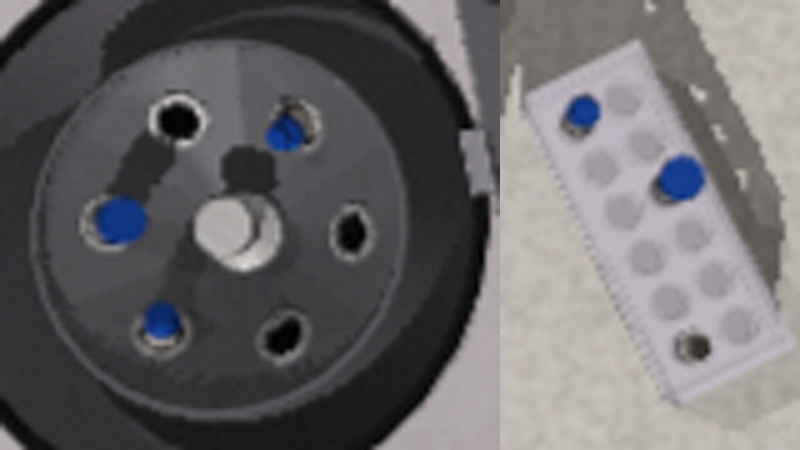

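Rotor crop: the wide odd cap is at crop (121,220), and the pocket across from it is at (352,232). The nut is at (223,226). Pair tubes are at (285,132) and (161,322). Rack: the wide twin cap is at (681,178), the stoppered tube at (583,112) and the short tube at (694,347).

```bash
cat > h.py <<'E'
import numpy as np
from scipy.spatial.transform import Rotation as R
from station import read_state, eyes
def ray(cal,E,u,v,z):
    d=E[:3,:3]@np.array([(u-cal['cx'])/cal['fx'],(v-cal['cy'])/cal['fy'],1]); o=E[:3,3]
    return o+d*(z-o[2])/d[2]
def topcam(u,v,z):
    c=eyes.get_calibration("top"); return ray(c,c['extrinsics'],u,v,z)
def wristE(s):
    T=np.eye(4);T[:3,:3]=R.from_rotvec(s['tool_rot']).as_matrix();T[:3,3]=s['tcp_pos']
    return T@eyes.get_calibration("wrist")['mount']
def units(s,target):
    return R.from_rotvec(s['tool_rot']).inv().apply(np.array(target)-s['tcp_pos'])/40
E
python3 - <<'E'
from h import *
f=lambda u,v,ox,oy,z:topcam((u+.5)/5-.5+ox,(v+.5)/5-.5+oy,z)
P=dict(odd=(121,220,150,165,185),nut=(223,226,150,165,168),pocket=(352,232,150,165,156),pa=(177,120,150,165,156),pb=(285,337,150,165,156),
 twin=(681-500,178,350,170,126),stop=(583-500,112,350,170,112),short=(194,347,350,170,81))
s=read_state()
for k,a in P.items(): p=f(*a);print(k,p.round(1))
print(R.from_rotvec(s['tool_rot']).as_matrix().round(3))
print('jar',topcam(461,160,140),'beaker',topcam(324,150,92))
tw=f(*P['twin']);po=f(*P['pocket'])
for t in (tw+[0,0,100],po+[0,0,100]): print(t,units(s,t).round(2),np.hypot(*t[:2]))
print('dist nut',np.linalg.norm((po-f(*P['nut']))[:2]),np.linalg.norm((f(*P['odd'])-f(*P['nut']))[:2]))
E
```

```text
odd [558.3 297.1 185. ]
nut [556.3 254.5 168. ]
pocket [553.7 196.2 156. ]
pa [608.6 281.7 156. ]
pb [504.1 227.4 156. ]
twin [ 566.  -202.2  126. ]
stop [ 600.5 -156.1  112. ]
short [ 484.4 -211.7   81. ]
[[ 0.928  0.372 -0.001]
 [ 0.372 -0.928  0.001]
 [-0.    -0.001 -1.   ]]
jar [ 672.83477856 -385.13185174  140.        ] beaker [711.90613496 -51.82917322  92.        ]
[ 565.9538439  -202.17808855  226.        ] [11.26 -5.04  0.12] 600.9823066528384
[553.7304132  196.22409231 256.        ] [ 14.68 -14.4   -0.62] 587.4702246976492
dist nut 58.35193331148869 42.620654966223455
```

Emit:
servo_tool --series '[{"xyz": [0.4,-0.2,-0.2],"twist": -0.3},{"xyz": [1.3,-0.6,-0.4],"twist": -1},{"xyz": [2.2,-1,-0.5],"twist": -2},{"xyz": [3.2,-1.4,-0.5],"twist": -3},{"xyz": [4.2,-1.9,-0.5],"twist": -4},{"xyz": [5.2,-2.3,-0.5],"twist": -5},{"xyz": [6.2,-2.8,-0.5],"twist": -6},{"xyz": [7.2,-3.2,-0.5],"twist": -7},{"xyz": [8.2,-3.7,-0.4],"twist": -8},{"xyz": [9.2,-4.1,-0.3],"twist": -9},{"xyz": [10.1,-4.5,-0.2],"twist": -9.5},{"xyz": [10.8,-4.8,-0.1],"twist": -9.7},{"xyz": [11.2,-5.0,0],"twist": -9.7},{"xyz": [11.26,-5.04,0],"twist": -9.7},{"xyz": [11.26,-5.04,0],"twist": -9.7},{"xyz": [11.26,-5.04,0],"twist": -9.7},{"xyz": [11.26,-5.04,0],"twist": -9.7}]' --hand 0

```text
clock: 1.8
tcp_pos: [565.5, -203.5, 231.7]
tool_rot: [2.57, 1.807, -0.0]
force: [0.7, -0.0, -0.0]
width: -0.004
grasp_force: 0.0
```

Run:
```python
from h import *
import cv2
s=read_state();print(s['clock'],s['tcp_pos'],s['joint_pos'],s['width'])
im=eyes.grab_frame("wrist");cv2.imwrite("pics/w1.png",im[:,:,::-1])
```

```text
1.8 [ 565.5387963  -203.50630224  231.69414601] [-3.45269733e-01  3.15060773e-01 -4.40679516e-02  1.21135548e+00
 -2.69941498e-04  1.57074711e+00] -0.003783523651919502
```

View pics/w1.png

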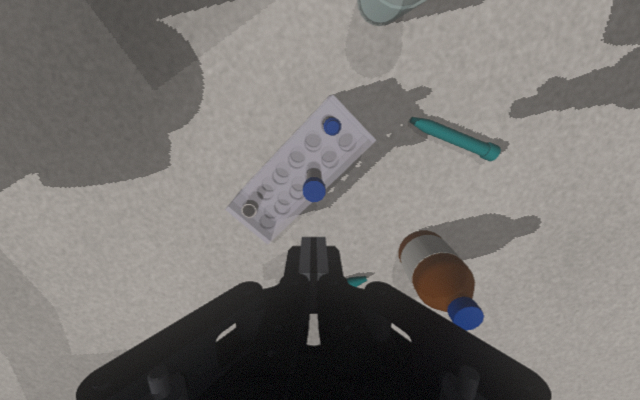

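The wrist view shows the wide-capped tallest tube with its cap top centred near (314,190), just ahead of the fingertips at (314,240).

Run:
```python
from h import *
s=read_state();E=wristE(s);c=eyes.get_calibration("wrist")
p=ray(c,E,314,190,126);print(p.round(1),s['tcp_pos'].round(1),units(s,p+[0,0,20]).round(2), units(s,np.array([566,-202.2,146])).round(2))
```

```text
[ 567.3 -200.9  126. ] [ 565.6 -203.5  231.7] [0.07 0.02 2.14] [ 0.03 -0.    2.14]
```

Emit:
servo_tool --series '[{"xyz": [0.05,0.01,0.3]},{"xyz": [0.05,0.01,0.8]},{"xyz": [0.05,0.01,1.3]},{"xyz": [0.05,0.01,1.7]},{"xyz": [0.05,0.01,2.0]},{"xyz": [0.05,0.01,2.12]},{"xyz": [0.05,0.01,2.12]},{"xyz": [0.05,0.01,2.12]},{"xyz": [0.05,0.01,2.12]},{"xyz": [0.05,0.01,2.12]}]'

```text
invalid input
```

Run:
```python
from h import *
import cv2
s=read_state();print(s['clock'],s['tcp_pos'])
im=eyes.grab_frame("wrist")[150:300,210:410]
im2=eyes.grab_frame("scene")[150:300,200:400]
cv2.imwrite("pics/w2.png",cv2.resize(np.hstack([im,im2])[:,:,::-1],None,fx=2,fy=2))
```

```text
1.85 [ 565.61356412 -203.48075084  231.68996131]
```

View pics/w2.png

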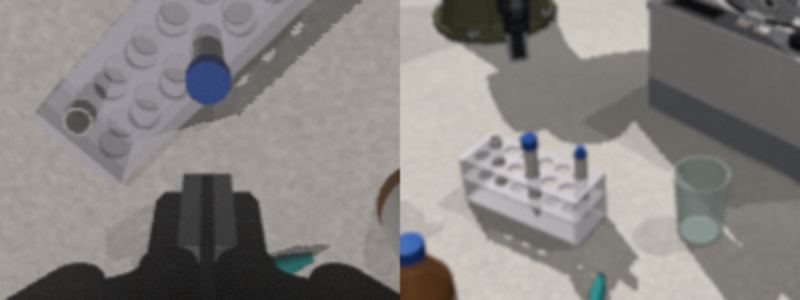

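That call was refused because its rows had no twist. The view is unchanged, with the cap still at (314,190), so I'll repeat the move with twist 0.

Emit:
servo_tool --series '[{"xyz": [0.05,0.01,0.3],"twist": 0},{"xyz": [0.05,0.01,0.8],"twist": 0},{"xyz": [0.05,0.01,1.3],"twist": 0},{"xyz": [0.05,0.01,1.7],"twist": 0},{"xyz": [0.05,0.01,2.0],"twist": 0},{"xyz": [0.05,0.01,2.12],"twist": 0},{"xyz": [0.05,0.01,2.12],"twist": 0},{"xyz": [0.05,0.01,2.12],"twist": 0},{"xyz": [0.05,0.01,2.12],"twist": 0}]'

```text
clock: 2.85
tcp_pos: [567.9, -201.0, 147.4]
tool_rot: [2.567, 1.808, 0.001]
force: [0.0, -0.7, -0.1]
width: -0.002
grasp_force: 0.0
```

Run:
```python
from h import *
import cv2
s=read_state();print(s['clock'],s['tcp_pos'],units(s,[566.5,-201.7,146]).round(3))
im=eyes.grab_frame("wrist")[150:300,210:410]
im2=eyes.grab_frame("scene")[150:300,200:400]
cv2.imwrite("pics/w3.png",cv2.resize(np.hstack([im,im2])[:,:,::-1],None,fx=2,fy=2))
```

```text
2.85 [ 567.89692284 -200.97083995  147.41676221] [-0.029 -0.027  0.035]
```

View pics/w3.png

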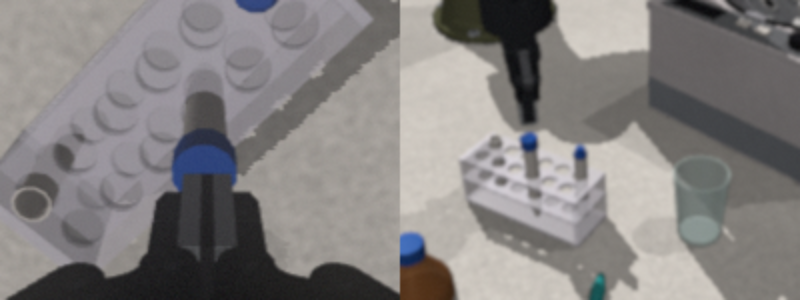

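The fingertips are directly above the twin's cap, about 2 cm clear. Next I'll hold there.

Emit:
servo_tool --series '[{"xyz": [-0.02,-0.02,0.02],"twist": 0},{"xyz": [-0.02,-0.02,0.02],"twist": 0},{"xyz": [-0.02,-0.02,0.02],"twist": 0},{"xyz": [-0.02,-0.02,0.02],"twist": 0},{"xyz": [-0.02,-0.02,0.02],"twist": 0},{"xyz": [-0.02,-0.02,0.02],"twist": 0},{"xyz": [-0.02,-0.02,0.02],"twist": 0},{"xyz": [-0.02,-0.02,0.02],"twist": 0},{"xyz": [-0.02,-0.02,0.02],"twist": 0},{"xyz": [-0.02,-0.02,0.02],"twist": 0},{"xyz": [-0.02,-0.02,0.02],"twist": 0},{"xyz": [-0.02,-0.02,0.02],"twist": 0},{"xyz": [-0.02,-0.02,0.02],"twist": 0},{"xyz": [-0.02,-0.02,0.02],"twist": 0},{"xyz": [-0.02,-0.02,0.02],"twist": 0},{"xyz": [-0.02,-0.02,0.02],"twist": 0},{"xyz": [-0.02,-0.02,0.02],"twist": 0},{"xyz": [-0.02,-0.02,0.02],"twist": 0},{"xyz": [-0.02,-0.02,0.02],"twist": 0},{"xyz": [-0.02,-0.02,0.02],"twist": 0}]'

```text
clock: 4.95
tcp_pos: [566.2, -201.2, 145.7]
tool_rot: [2.568, 1.809, 0.0]
force: [-0.3, -0.3, 0.8]
width: 0.002
grasp_force: 0.0
```

Emit:
servo_tool --series '[{"xyz": [0,0,0],"twist": 0},{"xyz": [0,0,0],"twist": 0},{"xyz": [0,0,0],"twist": 0},{"xyz": [0,0,0],"twist": 0},{"xyz": [0,0,0],"twist": 0},{"xyz": [0,0,0],"twist": 0},{"xyz": [0,0,0],"twist": 0},{"xyz": [0,0,0],"twist": 0},{"xyz": [0,0,-0.4],"twist": 0},{"xyz": [0,0,-1.2],"twist": 0},{"xyz": [0,0,-2.2],"twist": 0},{"xyz": [0,0,-3.1],"twist": 0},{"xyz": [0,0,-3.6],"twist": 0},{"xyz": [0,0,-3.7],"twist": 0},{"xyz": [0,0,-3.7],"twist": 0},{"xyz": [0,0,-3.7],"twist": 0}]'

```text
clock: 6.55
tcp_pos: [565.5, -200.9, 292.0]
tool_rot: [-2.567, -1.808, 0.002]
force: [-0.8, -0.2, 0.8]
width: 0.004
grasp_force: 0.0
```

Run:
```python
from h import *
s=read_state();print(s['clock'],s['tcp_pos'],s['joint_pos'].round(3),units(s,[553.7,196.2,295]).round(3))
```

```text
6.55 [ 565.54864839 -200.92840434  291.96943109] [-0.341  0.301  0.073  1.345  0.     1.573] [ 9.249 -3.622 -0.067]
```

Emit:
servo_tool --series '[{"xyz": [0.4,-0.15,0],"twist": -0.3},{"xyz": [1.3,-0.5,0],"twist": -1},{"xyz": [2.2,-0.85,0],"twist": -1.8},{"xyz": [3.1,-1.2,0],"twist": -2.6},{"xyz": [4.0,-1.55,0],"twist": -3.4},{"xyz": [4.9,-1.9,0],"twist": -4.2},{"xyz": [5.8,-2.25,0],"twist": -5},{"xyz": [6.7,-2.6,0],"twist": -5.8},{"xyz": [7.6,-3.0,0],"twist": -6.6},{"xyz": [8.4,-3.3,0],"twist": -7.3},{"xyz": [9.0,-3.52,0],"twist": -7.7},{"xyz": [9.2,-3.6,0],"twist": -7.8},{"xyz": [9.25,-3.62,0],"twist": -7.8},{"xyz": [9.25,-3.62,0],"twist": -7.8},{"xyz": [9.25,-3.62,0],"twist": -7.8},{"xyz": [9.25,-3.62,0],"twist": -7.8}]'

```text
clock: 8.15
tcp_pos: [554.6, 194.9, 293.7]
tool_rot: [1.819, 2.561, -0.0]
force: [-0.9, -0.5, -0.5]
width: 0.0
grasp_force: 0.0
```

Run:
```python
from h import *
import cv2
s=read_state();print(s['clock'],s['tcp_pos'],units(s,[553.7,196.2,176]).round(3))
im=eyes.grab_frame("wrist");cv2.imwrite("pics/w4.png",im[:,:,::-1])
```

```text
8.15 [554.60733599 194.87079565 293.72453218] [ 0.039 -0.01   2.943]
```

View pics/w4.png

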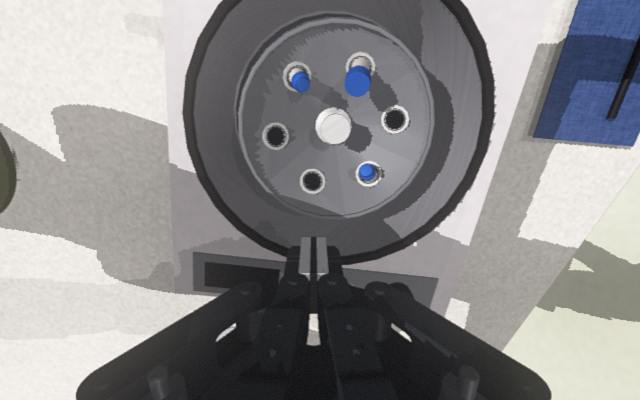

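The odd cap is at (358,80), with its pocket sleeve at (361,66). The pocket straight across through the nut (333,126) has its mouth at (312,181).

Run:
```python
from h import *
s=read_state();E=wristE(s);c=eyes.get_calibration("wrist")
for u,v,z in ((312,181,156),(333,126,168)): print(ray(c,E,u,v,z).round(1))
p=ray(c,E,312,181,156);p=(p+[553.7,196.2,156])/2;print(p,units(s,p+[0,0,20]).round(3))
```

```text
[553.1 196.8 156. ]
[553.  256.8 168. ]
[553.40965056 196.51697376 156.        ] [ 0.047 -0.016  2.945]
```

The two cameras agree within 1 mm. Now I'll descend.

Emit:
servo_tool --series '[{"xyz": [0.04,-0.01,0.3],"twist": 0},{"xyz": [0.04,-0.01,0.9],"twist": 0},{"xyz": [0.04,-0.01,1.5],"twist": 0},{"xyz": [0.04,-0.01,2.0],"twist": 0},{"xyz": [0.04,-0.01,2.4],"twist": 0},{"xyz": [0.04,-0.01,2.7],"twist": 0},{"xyz": [0.04,-0.01,2.87],"twist": 0},{"xyz": [0.04,-0.01,2.92],"twist": 0},{"xyz": [0.04,-0.01,2.92],"twist": 0},{"xyz": [0.04,-0.01,2.92],"twist": 0},{"xyz": [0.04,-0.01,2.92],"twist": 0}]'

```text
clock: 9.3
tcp_pos: [554.1, 197.5, 177.7]
tool_rot: [1.817, 2.562, 0.002]
force: [0.6, -0.3, 0.1]
width: 0.001
grasp_force: 0.0
```

Run:
```python
from h import *
import cv2
s=read_state();print(s['clock'],s['tcp_pos'],units(s,[553.4,196.5,176]).round(3))
im=eyes.grab_frame("wrist")[100:300,210:470]
cv2.imwrite("pics/w5.png",cv2.resize(im[:,:,::-1],None,fx=3,fy=3))
```

```text
9.3 [554.13750738 197.52665588 177.70735457] [-0.018 -0.026  0.043]
```

View pics/w5.png

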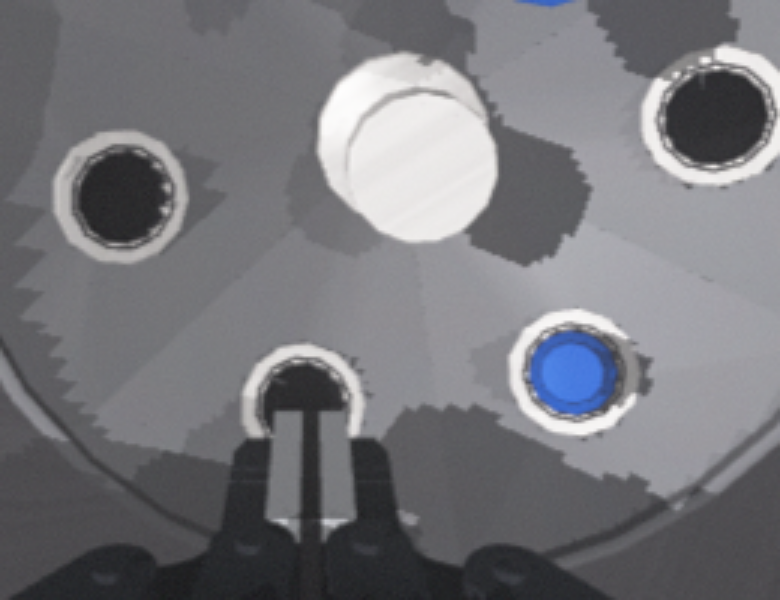

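The fingertips are centred over the pocket mouth, which is at about (303,403) in the crop. Next comes the hold.

Emit:
servo_tool --series '[{"xyz": [-0.01,-0.01,0.03],"twist": 0},{"xyz": [-0.01,-0.01,0.03],"twist": 0},{"xyz": [-0.01,-0.01,0.03],"twist": 0},{"xyz": [-0.01,-0.01,0.03],"twist": 0},{"xyz": [-0.01,-0.01,0.03],"twist": 0},{"xyz": [-0.01,-0.01,0.03],"twist": 0},{"xyz": [-0.01,-0.01,0.03],"twist": 0},{"xyz": [-0.01,-0.01,0.03],"twist": 0},{"xyz": [-0.01,-0.01,0.03],"twist": 0},{"xyz": [-0.01,-0.01,0.03],"twist": 0},{"xyz": [-0.01,-0.01,0.03],"twist": 0},{"xyz": [-0.01,-0.01,0.03],"twist": 0},{"xyz": [-0.01,-0.01,0.03],"twist": 0},{"xyz": [-0.01,-0.01,0.03],"twist": 0},{"xyz": [-0.01,-0.01,0.03],"twist": 0},{"xyz": [-0.01,-0.01,0.03],"twist": 0},{"xyz": [-0.01,-0.01,0.03],"twist": 0},{"xyz": [-0.01,-0.01,0.03],"twist": 0},{"xyz": [-0.01,-0.01,0.03],"twist": 0},{"xyz": [-0.01,-0.01,0.03],"twist": 0}]'

```text
clock: 11.35
tcp_pos: [553.4, 196.8, 175.7]
tool_rot: [-1.817, -2.563, -0.0]
force: [0.9, 0.6, -0.4]
width: -0.004
grasp_force: 0.0
```

Emit:
servo_tool --series '[{"xyz": [0,0,0],"twist": 0},{"xyz": [0,0,0],"twist": 0},{"xyz": [0,0,0],"twist": 0},{"xyz": [0,0,0],"twist": 0},{"xyz": [0,0,0],"twist": 0},{"xyz": [0,0,0],"twist": 0},{"xyz": [0,0,0],"twist": 0},{"xyz": [0,0,0],"twist": 0}]'

```text
clock: 12.15
tcp_pos: [553.4, 196.8, 175.7]
tool_rot: [-1.817, -2.563, -0.0]
force: [0.1, 0.6, -0.1]
width: -0.001
grasp_force: 0.0
```

Run:
```python
from station import read_state, manip
s=read_state();print(s['clock'],s['tcp_pos'],s['force'])
print(manip.sign_off())
```

```text
12.15 [553.3600485  196.82752913 175.69447427] [ 0.10693091  0.56661893 -0.07706515]
the job is handed in; nothing more can be done
None
```

The arm pointed at the twin tube and then at the empty pocket across from the unpaired tube, each from about 2 cm above for over 2 s with no contact felt; I handed the job in at about 12 s, still pointing at the pocket.

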